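Lay the domino case and the score book down in their frames

TASK

On the dominoes table the wooden domino case and the score book have been left standing on end, each on its own rubber mat. With the fingertips push each of them high up on its near face, so that it topples away from the robot and comes to rest lying flat on its broad face wholly inside the brass frame of the mat it stands on. Never lift either of them off the table, and leave the jug, ice trays, tongs, muddler, glass and coasters standing or lying where they are.

Things in the scene. Friction and masses are not known exactly. Their poses are not given: they have to be found in the camera images.
- domino_case: Closed wooden domino case, about 0.4 kg, 40 deep (x) x 64 wide (y) x 150 mm tall (z), standing on end on its own mat, across the frame's near line. Origin: centre of the underside. Its x axis points away from the robot, square to its broad faces. Toppled about its far lower edge it lies from there 150 along x; once its top is pushed about 40 it falls by itself.
- case_top (a point): Centre of the domino case's top end, 150 above its origin along its z axis.
- case_mid (a point): Middle of the domino case, 75 above its origin along its z axis.
- case_mat: Black rubber mat, 3 mm thick, fixed, with a brass line inlaid as a rectangular frame. Origin: centre of the frame, on the table surface. Its x axis runs along the frame away from the robot, y across it, z up. The frame's inside measures 200 along x and 116 along y; the mat is 140 wide and reaches from x = -150 to x = +115. The domino case stands on it.
- score_book: Closed hardback score book, a rigid block of about 0.36 kg, 30 thick (x) x 96 wide (y) x 160 mm tall (z), standing on its own mat across the frame's near line. Origin: centre of the underside. Its x axis points away from the robot, square to the covers. Toppled about its far lower edge it lies from there 160 along x; once its top is pushed about 30 it falls by itself.
- book_top (a point): Centre of the score book's top edge, 160 above its origin along its z axis.
- book_mid (a point): Middle of the score book, 80 above its origin along its z axis.
- book_mat: Black rubber mat, 3 mm thick, fixed, with a brass line inlaid as a rectangular frame. Origin: centre of the frame, on the table surface. Its x axis runs along the frame away from the robot, y across it, z up. The frame's inside measures 210 along x and 148 along y; the mat is 172 wide and reaches from x = -150 to x = +120. The score book stands on it.
- jug: Brown ceramic jug, 175 tall, 112 across. Origin: centre of its underside; not to be disturbed.
- ice_tray1: Aluminium ice tray 260 x 105 x 35. Origin: centre of its underside; not to be disturbed.
- ice_tray2: Second aluminium ice tray 260 x 105 x 35. Origin: centre of its underside; not to be disturbed.
- tongs: Steel bar tongs lying between the two mats, 230 long, 12 high. Origin: centre of its underside; not to be disturbed.
- muddler: Short wooden muddler standing on its end, 187 tall, 44 across. Origin: centre of its underside; not to be disturbed.
- shot_glass: Glass, 60 tall, 48 across, between the far ends of the mats. Origin: centre of its underside; not to be disturbed.
- coasters: Stack of round cork coasters, 30 high, 92 across. Origin: centre of its underside; not to be disturbed.
Mind the look-alikes: they are no part of the job. What is shaped like the domino_case but purple is not meant. Of the things shaped like the score_book, the grey one is meant.

How it is judged:
By the outcome, as a careful person would: the job done as asked, in the order asked, and still so for the second after the job is handed in, with the robot touching nothing.
It also fails if it takes over 38 s, if anything falls off the work surface, if the arm or the gripper's body presses on something with over 40 N, if the wrist force passes 120 N, or if a joint passes its speed limit or range.

ROBOT

A 6-joint arm with a two-finger parallel gripper is mounted at the origin on the work surface. World frame = base frame: x ahead of the robot, y to its left, z up, the work surface at z = 0. Lengths are in mm, angles in rad, forces in N, time in s.
With the tool pointing down it reaches from about 150 to 775 mm from the base axis. Payload 6.1 kg.
Tool frame: the origin (TCP) lies at the very end of the fingers, on their centre line; the grasp point (between the pads) lies 19 mm behind it; z points along the fingers, y is the line along which they close (so a half turn about z gives the same grasp; the last joint's range is limited). The gripper opens to 85 mm and grips with 20 to 120 N. Pads are 22 mm wide; open, the fingers measure 114 mm over their backs; the gripper's body (76 mm by 85 mm) begins 54 mm behind the grasp point. The pads swing forward as they close: fully open they stand 13 mm farther back than shut.
Start: joints at [-1.233, 0.126, -0.04, 1.405, 0, 1.571], TCP at [173.984, -495.316, 231.295] pointing down, gripper open.
Joint ranges: [-2.72, 2.72], [-0.95, 1.95], [-1.27, 1.35], [-1.78, 2.02], [-1.46, 1.47], [-3.14, 3.14]. Speed limits (rad/s): [2.39, 2.39, 3.01, 3.14, 3.14, 3.14].

INTERFACE

Orientations are given as a rotation vector (axis times angle).
In Python, from workcell import manip gives the robot as it stands. The module is installed in compiled form; this text tells all that it offers.
- The arm moves only by the shell command python3 -m creep 'ROWS' [FORCE]. ROWS is JSON, a list of rows, each a list of 3 entries, a list of its own where there are three numbers: the turn, a rotation vector about the tool's x, y, z in degrees, then the shift along the tool's x, y, z in mm, then the closure in counts, from 0 (fully open) to 255 (shut). A call has 1 to 12 rows; each row is the pose to reach, as a shift and turn from the pose commanded when the call began, along the tool's axes at that moment; what a row does not reach only later rows make up. A row lasts 1/8 s, in which the tool goes at most 62.5 mm and 10.7 degrees, less where a joint would pass 70% of its speed; a pose out of reach is approached as far as the arm can. A call with a gripper value outside its range is refused whole. The fingers move at their own pace and stop on an object; FORCE is the grip in N (left out, the last holds). Time passes only in rows, so rows that repeat a pose let the fingers close. It gives the time, the measured TCP pose, the force, the opening and the grip force at its end, in the units of the state.
- manip.sense(): the state, without advancing time (a new reading comes with each control period).
- manip.camera(name): name is "scene" or "top"; returns a dict with "img" (384x512x3 uint8, red, green, blue), "K" (3x3 intrinsics, pixels), "D" ([k1, k2, p1, p2, k3] as OpenCV has them; the pictures are not rectified), "eye" and "orientation" of the camera in the world. Camera axes: x right, y down, z forward; pixel columns grow to the right and rows downward; lengths in mm; the calibration is good to about 2 mm. A picture is of the moment at which its call begins. There is no depth.
- manip.sign_off(): hands the job in; it is judged then, once.
The state is a dict: "time_s": time; "q": joint angles; "joint_velocities": joint speeds; "joint_torque": joint torques, N m; "ee_pos": TCP position; "ee_rot": TCP orientation; "force": force on the tool from outside, world axes, zero at the start; "torque": the same for the moment, N m; "width": finger opening in mm; "gripper_force": force on a finger pad.
Only numpy, scipy, OpenCV 4.12 (cv2) and the standard library are available. Lean on these libraries where they do the work, as an engineer would, in place of code of your own. Each camera call takes 0.05 s, during which the arm holds its last target. There are 200 camera calls.

## Working session

There is one attempt and no reset: what is moved stays moved. The work goes in short steps, Python scripts to look and compute and a shell command to move; the robot and the scene stay as the last step left them, time stands still between calls to the robot, and variables do not carry over. Pictures are saved under pics/ and viewed, at most 10 in all, crops included, and the job is handed in when it is done.

```bash
mkdir -p pics
python3 - <<'E'
from workcell import manip
import cv2,numpy as np
for n in("scene","top"):
    c=manip.camera(n); cv2.imwrite(f"pics/{n}0.png",c["img"][:,:,::-1]); print(n,c["K"],c["D"],c["eye"],c["orientation"])
s=manip.sense();print(s["time_s"],s["ee_pos"],s["ee_rot"],s["force"],s["width"])
E
```

```text
scene [[433.52153713   0.         258.4766393 ]
 [  0.         433.52153713 185.38226276]
 [  0.           0.           1.        ]] [-0.12073427  0.          0.          0.          0.        ] [1361.7998305  -650.42575349  975.50799415] [-2.08372594 -0.99568384  0.48182529]
top [[472.23714612   0.         250.84209813]
 [  0.         472.23714612 190.18955066]
 [  0.           0.           1.        ]] [-0.19619916  0.          0.          0.          0.        ] [ 309.27425502    9.88300312 1880.47235878] [-2.14552809  2.14452987 -0.14590494]
0.1 [ 173.86870303 -495.00544203  230.6105445 ] [-3.09552318e+00 -5.27811495e-01  3.85373682e-04] [-0.04187341  0.47859743  0.68726439] 84.88814010048355
```

View pics/scene0.png

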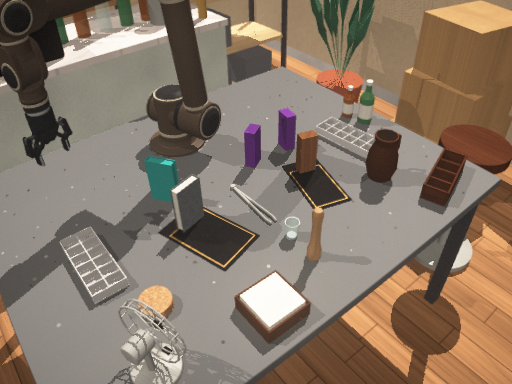

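View pics/top0.png

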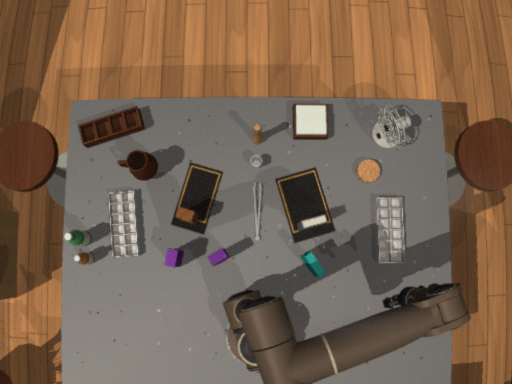

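The scene picture shows the brown case at (306,150), with purple look-alikes at (253,146) and (287,130). The grey book is at (187,205), with a teal look-alike at (162,180). In the top view the case is at (186,215) and the book at (313,223). I choose the brown case and the grey book, and check them in a close crop.

Run:
```python
import cv2,numpy as np
t=cv2.imread("pics/top0.png");s=cv2.imread("pics/scene0.png")
f=lambda im,x,y,w,h,k:cv2.resize(im[y:y+h,x:x+w],(w*k,h*k),interpolation=cv2.INTER_CUBIC)
a=f(t,165,155,80,90,5);b=f(t,270,160,80,90,5)
cv2.imwrite("pics/crop_top.png",np.hstack([a,b]))
a=f(s,270,120,90,100,4);b=f(s,150,165,110,100,4)
cv2.imwrite("pics/crop_scene.png",np.hstack([a,b]))
```

```text
(no output)
```

View pics/crop_top.png

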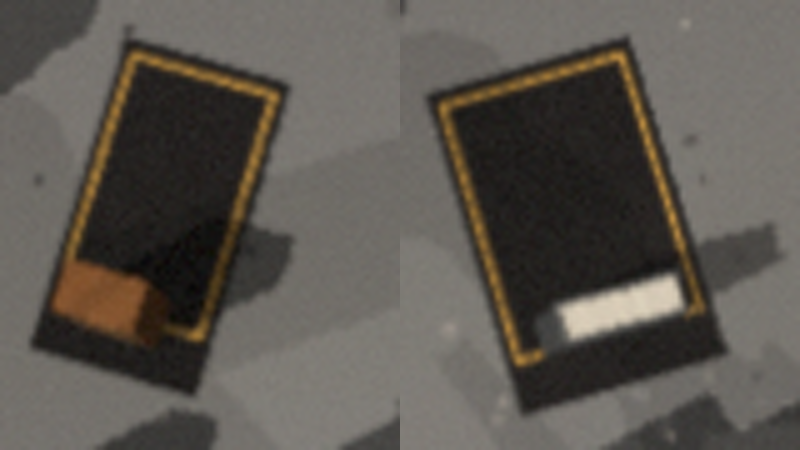

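View pics/crop_scene.png

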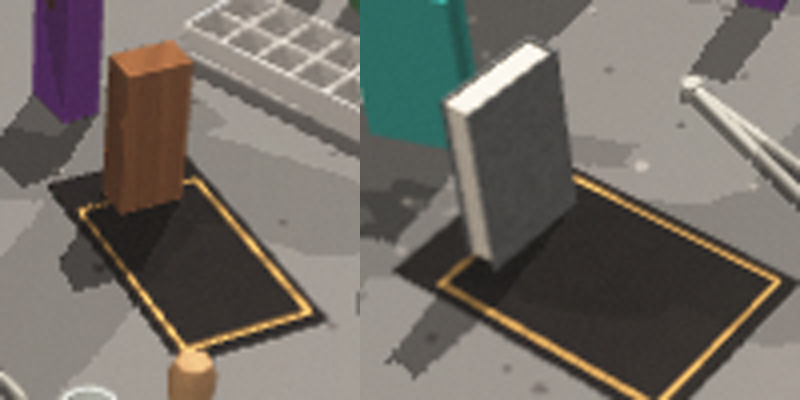

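The crops confirm the brown case and the grey book with white pages, standing at the near ends of their brass frames. The case sits left of its frame's centre line. Next I measure the frames on the mat plane and triangulate the top faces.

```bash
cat > h.py <<'E'
import cv2,numpy as np
from scipy.spatial.transform import Rotation as R
from workcell import manip
def rays(c,px):
    u=cv2.undistortPoints(np.float64(px).reshape(-1,1,2),c["K"],np.array(c["D"]))[:,0]
    d=np.c_[u,np.ones(len(u))]@R.from_rotvec(c["orientation"]).as_matrix().T
    return np.array(c["eye"]),d/np.linalg.norm(d,axis=1)[:,None]
def plane(c,px,z):
    e,d=rays(c,px); return (e+d*((z-e[2])/d[:,2])[:,None])
def tri(c1,p1,c2,p2):
    e1,d1=rays(c1,[p1]);e2,d2=rays(c2,[p2]);A=np.c_[d1[0],-d2[0]]
    s=np.linalg.lstsq(A,e2-e1,rcond=None)[0];a=e1+s[0]*d1[0];b=e2+s[1]*d2[0]
    return (a+b)/2,np.linalg.norm(a-b)
def blob(img,box,lo,hi):
    x,y,w,h=box;hsv=cv2.cvtColor(img,cv2.COLOR_RGB2HSV)
    m=cv2.inRange(hsv,np.array(lo),np.array(hi));k=np.zeros_like(m);k[y:y+h,x:x+w]=m[y:y+h,x:x+w]
    return np.argwhere(k)[:,::-1].astype(float)
E
python3 - <<'E'
from h import *
t=manip.camera("top");s=manip.camera("scene")
def rect(P):
    r=cv2.minAreaRect(P[:,:2].astype(np.float32)); b=cv2.boxPoints(r)
    e=b[1]-b[0];f=b[2]-b[1]
    return np.round(r[0],1),np.round([np.hypot(*e),np.hypot(*f)],1),np.round(np.degrees([np.arctan2(e[1],e[0]),np.arctan2(f[1],f[0])]),1)
for n,box in(("case",(165,155,60,80)),("book",(272,160,70,80))):
    p=blob(t["img"],box,(14,120,110),(30,255,255)); print(n,"frame",len(p),*rect(plane(t,p,3)))
pc=blob(t["img"],(165,200,35,30),(5,100,115),(14,255,255)); print("casetop",len(pc),*rect(plane(t,pc,153)))
pb=blob(t["img"],(290,205,50,30),(0,0,165),(179,80,255)); print("booktop",len(pb),*rect(plane(t,pb,163)))
q=lambda a,ox,oy,k:(np.array(a)+.5)/k-.5+[ox,oy]
cs=q([[108,65],[128,79],[190,62],[174,43]],270,120,4).mean(0)
bs=q([[86,102],[106,116],[193,55],[172,41]],150,165,4).mean(0)
print("tri case",tri(t,pc.mean(0),s,cs),"tri book",tri(t,pb.mean(0),s,bs))
# frame corners from scene
for n,box in(("case",(270,150,90,60)),("book",(155,200,105,70))):
    p=blob(s["img"],box,(12,110,120),(30,255,255));
    P=plane(s,p,3);print(n,"scene frame",len(p),*rect(P))
# book-top and others
for n,px in(("tongs",[[258,184],[257,240]]),("glass",[[256,160]]),("muddler",[[258,133]]),("purple",[[174,258],[218,257]]),("teal",[[313,263]])):
    print(n,np.round(plane(t,px,0)[:,:2]).tolist())
E
```

```text
case frame 195 [559.4 236.9] [221.4 127. ] [-16.3  73.7]
book frame 179 [ 534.8 -190.4] [157.  220.8] [-73.9  16.1]
casetop 152 [467.2 266.5] [37.3 58.1] [-18.1  71.9]
booktop 150 [ 440.4 -209.8] [85.6 23.7] [-75.1  14.9]
tri case (array([469.11486969, 267.49405209, 148.2488733 ]), np.float64(1.4565014956352924)) tri book (array([ 441.1693916 , -209.62930439,  158.58482879]), np.float64(1.4649060707685249))
case scene frame 201 [570.5 233. ] [222.5 134.9] [-16.2  73.8]
book scene frame 295 [ 536.2 -188.9] [159.3 220.3] [-74.1  15.9]
tongs [[603.0, -7.0], [378.0, -3.0]]
glass [[702.0, 1.0]]
muddler [[815.0, -8.0]]
purple [[305.0, 327.0], [310.0, 151.0]]
teal [[286.0, -225.0]]
```

```bash
cat >> h.py <<'E'
def delta(pos,yaw):
    "shift, turn in the tool axes to bring tool to pos, pointing down, y along object's y (either way)"
    s=manip.sense();T=R.from_rotvec(s["ee_rot"]);c,n=np.cos(np.radians(yaw)),np.sin(np.radians(yaw))
    x=np.array([c,n,0]);z=np.array([0,0,-1.]);out=[]
    for k in(1,-1):
        G=R.from_matrix(np.c_[k*x,np.cross(z,k*x),z]); out.append(np.degrees((T.inv()*G).as_rotvec()))
    sh=T.inv().apply(np.array(pos)-s["ee_pos"])
    print("shift",np.round(sh,1),"turns",[np.round(o,1).tolist() for o in out],"t",s["time_s"])
E
python3 - <<'E'
from h import *
s=manip.sense();print(np.round(R.from_rotvec(s["ee_rot"]).as_matrix(),2).tolist())
def x(y):return np.array([np.cos(np.radians(y)),np.sin(np.radians(y)),0])
print(np.array([468,267,135])-65*x(-17)); delta(np.array([468,267,230])-65*x(-17),-17)
E
```

```text
[[0.94, 0.33, -0.0], [0.33, -0.94, 0.0], [0.0, -0.0, -1.0]]
[405.84019086 286.00416081 135.        ]
shift [ 477.7 -660.1    1.5] turns [[-0.1, 0.0, 36.4], [-0.0, -0.1, -143.6]] t 0.2
```

```bash
python3 -m creep '[[[0,0,-144],[478,-660,0],180],[[0,0,-144],[478,-660,0],180],[[0,0,-144],[478,-660,0],180],[[0,0,-144],[478,-660,0],180],[[0,0,-144],[478,-660,0],180],[[0,0,-144],[478,-660,0],180],[[0,0,-144],[478,-660,0],180],[[0,0,-144],[478,-660,0],180],[[0,0,-144],[478,-660,0],180],[[0,0,-144],[478,-660,0],180],[[0,0,-144],[478,-660,0],180],[[0,0,-144],[478,-660,0],180]]' 40
python3 - <<'E'
from h import *
s=manip.sense();print(s["q"],s["ee_pos"])
delta([406,286,135],-17)
E
```

```text
time_s: 1.7
ee_pos: [387.8, 225.9, 231.3]
ee_rot: [0.848, 3.024, 0.0]
force: [1.5, -0.5, 0.6]
width: 25.1
gripper_force: 0.0
[ 5.27706821e-01 -1.85580688e-02 -1.92806419e-01  1.39600406e+00
 -3.18467661e-04  1.07434094e+00] [387.76792581 225.89801066 231.34347903]
shift [15.7 60.8 96.4] turns [[0.0, -0.0, 165.7], [0.0, 0.0, -14.3]] t 1.7
```

```bash
python3 -m creep '[[[0,0,-14.5],[15,60,0],180],[[0,0,-14.5],[15,60,0],180],[[0,0,-14.5],[15,60,50],180],[[0,0,-14.5],[15,60,96],180],[[0,0,-14.5],[15,60,96],180],[[0,0,-14.5],[15,60,96],180]]'
python3 - <<'E'
from h import *
delta([406,286,135],-17)
delta([468,267,135],-17)
cv2.imwrite("pics/s1.png",cv2.resize(manip.camera("scene")["img"][80:220,230:380,::-1],None,fx=4,fy=4))
E
```

```text
time_s: 2.45
ee_pos: [407.2, 282.9, 136.9]
ee_rot: [0.471, 3.105, 0.002]
force: [0.4, 1.2, 0.9]
width: 25.1
gripper_force: 0.0
shift [2.  2.6 1.9] turns [[0.1, -0.1, 179.8], [0.1, 0.1, -0.2]] t 2.45
shift [-62.8   2.9   2. ] turns [[0.1, -0.1, 179.8], [0.1, 0.1, -0.2]] t 2.45
```

View pics/s1.png

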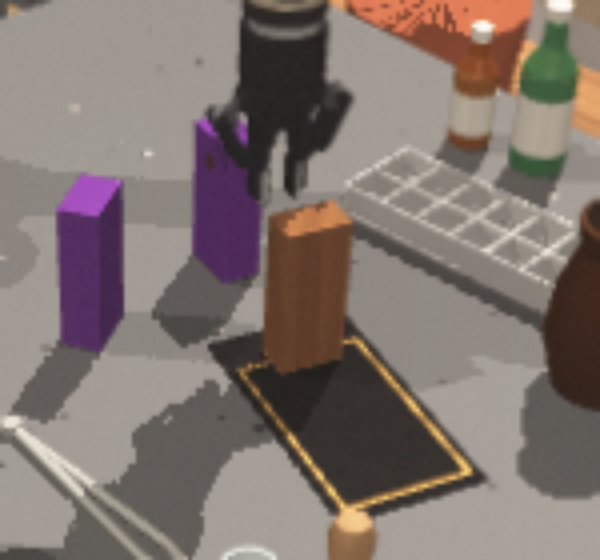

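The fingers stand squarely behind the case's top end, seen at (285,180) in the crop. Now I push slowly.

```bash
python3 -m creep '[[[0,0,0],[-18,3,2],180],[[0,0,0],[-26,3,2],180],[[0,0,0],[-32,3,2],180],[[0,0,0],[-37,3,2],180],[[0,0,0],[-42,3,2],180],[[0,0,0],[-47,3,2],180],[[0,0,0],[-52,3,2],180],[[0,0,0],[-57,3,2],180],[[0,0,0],[-62,3,2],180],[[0,0,0],[-68,3,2],180],[[0,0,0],[-74,3,2],180],[[0,0,0],[-74,3,2],180]]'
python3 - <<'E'
from h import *
cv2.imwrite("pics/s2.png",cv2.resize(manip.camera("scene")["img"][80:220,230:380,::-1],None,fx=4,fy=4))
E
```

```text
time_s: 4.0
ee_pos: [478.5, 263.3, 133.2]
ee_rot: [-0.471, -3.106, 0.0]
force: [-0.3, -1.2, 0.2]
width: 25.2
gripper_force: 0.0
```

View pics/s2.png

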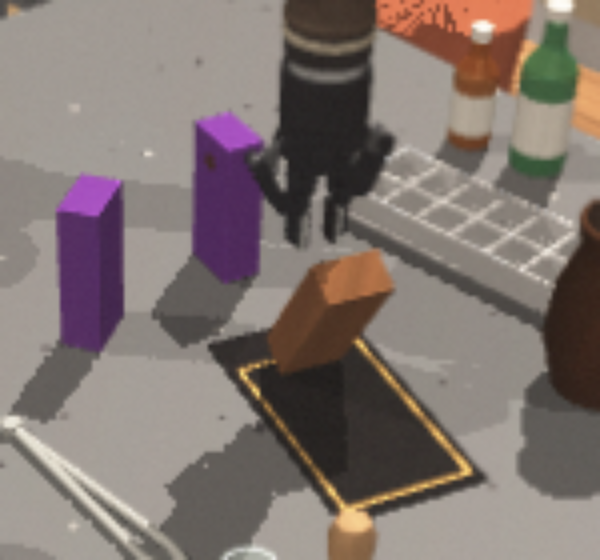

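The case is falling about its far edge (crop (330,310)), along the frame. Now lift and plan the book approach.

```bash
python3 -m creep '[[[0,0,0],[0,0,-50],180],[[0,0,0],[0,0,-98],180],[[0,0,0],[0,0,-98],180],[[0,0,0],[0,0,-98],180],[[0,0,0],[0,0,-98],180]]'
python3 - <<'E'
from h import *
x=np.array([np.cos(np.radians(15.5)),np.sin(np.radians(15.5)),0])
p=np.array([441,-209.7,0])-58*x
print(p);delta(p+[0,0,231],15.5)
E
```

```text
time_s: 4.68
ee_pos: [477.5, 263.2, 229.8]
ee_rot: [-0.47, -3.104, 0.002]
force: [0.5, -0.0, -0.2]
width: 25.0
gripper_force: 0.0
[ 385.10943371 -225.19982581    0.        ]
shift [-5.640e+01 -4.938e+02 -4.000e-01] turns [[-0.2, 0.1, 147.3], [-0.1, -0.1, -32.7]] t 4.675
```

```bash
python3 -m creep '[[[0,0,-32.5],[-56,-494,0],180],[[0,0,-32.5],[-56,-494,0],180],[[0,0,-32.5],[-56,-494,0],180],[[0,0,-32.5],[-56,-494,0],180],[[0,0,-32.5],[-56,-494,0],180],[[0,0,-32.5],[-56,-494,0],180],[[0,0,-32.5],[-56,-494,0],180],[[0,0,-32.5],[-56,-494,0],180],[[0,0,-32.5],[-56,-494,0],180],[[0,0,-32.5],[-56,-494,0],180],[[0,0,-32.5],[-56,-494,0],180],[[0,0,-32.5],[-56,-494,0],180]]'
python3 - <<'E'
from h import *
delta([385,-225,144],15.5)
c=manip.camera("top");s=manip.camera("scene")
a=cv2.resize(c["img"][150:250,160:350,::-1],None,fx=4,fy=4,interpolation=cv2.INTER_CUBIC)
cv2.imwrite("pics/t3.png",a)
E
```

```text
time_s: 6.18
ee_pos: [385.6, -223.6, 231.3]
ee_rot: [-0.421, 3.113, 0.0]
force: [-0.4, 0.4, 0.7]
width: 25.3
gripper_force: 0.0
shift [ 1.  -1.2 87.3] turns [[0.0, -0.0, 179.9], [0.0, 0.0, -0.1]] t 6.175
```

View pics/t3.png

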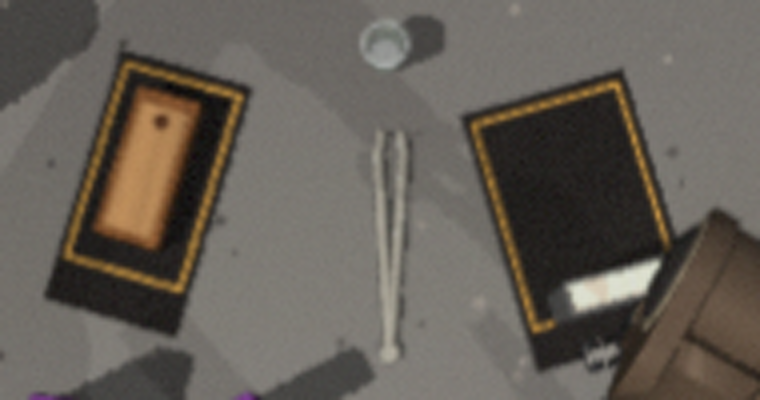

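The case lies flat inside its frame, crop (148,165), clear of the brass on all sides. Now the book.

```bash
python3 -m creep '[[[0,0,0],[1,-1,45],180],[[0,0,0],[1,-1,87],180],[[0,0,0],[1,-1,87],180],[[0,0,0],[1,-1,87],180]]'
python3 - <<'E'
from h import *
delta([385,-225,144],15.5)
cv2.imwrite("pics/s4.png",cv2.resize(manip.camera("scene")["img"][130:270,110:260,::-1],None,fx=4,fy=4))
E
```

```text
time_s: 6.78
ee_pos: [385.3, -226.3, 145.9]
ee_rot: [-0.418, 3.112, -0.001]
force: [-0.0, -0.6, 0.1]
width: 25.2
gripper_force: 0.0
shift [-0.   1.3  1.9] turns [[0.1, 0.1, 179.8], [-0.1, 0.1, -0.2]] t 6.775
```

View pics/s4.png

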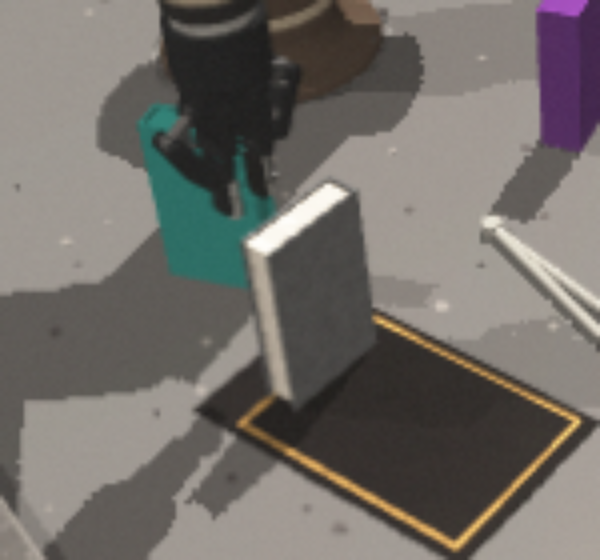

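The fingers, at crop (245,195), are behind the middle of the book's top edge, at (300,215), and clear of the teal one. Push.

```bash
python3 -m creep '[[[0,0,0],[-16,0,1],180],[[0,0,0],[-25,0,1],180],[[0,0,0],[-31,0,1],180],[[0,0,0],[-36,0,1],180],[[0,0,0],[-41,0,1],180],[[0,0,0],[-46,0,1],180],[[0,0,0],[-51,0,1],180],[[0,0,0],[-56,0,1],180],[[0,0,0],[-61,0,1],180],[[0,0,0],[-66,0,1],180],[[0,0,0],[-68,0,1],180],[[0,0,0],[-68,0,1],180]]'
python3 -m creep '[[[0,0,0],[0,0,-40],180],[[0,0,0],[20,0,-90],180],[[0,0,0],[60,0,-90],180],[[0,0,0],[100,0,-90],180],[[0,0,0],[140,0,-90],180],[[0,0,0],[140,0,-90],180],[[0,0,0],[140,0,-90],180],[[0,0,0],[140,0,-90],180],[[0,0,0],[140,0,-90],180],[[0,0,0],[140,0,-90],180]]'
python3 - <<'E'
from h import *
a=cv2.resize(manip.camera("top")["img"][130:280,160:350,::-1],None,fx=4,fy=4,interpolation=cv2.INTER_CUBIC)
cv2.imwrite("pics/t5.png",a)
cv2.imwrite("pics/s5.png",manip.camera("scene")["img"][:,:,::-1])
E
```

```text
time_s: 8.32
ee_pos: [450.2, -208.2, 143.2]
ee_rot: [0.418, -3.114, -0.0]
force: [0.3, -0.9, 0.1]
width: 25.0
gripper_force: 0.0
time_s: 9.57
ee_pos: [315.5, -245.0, 233.1]
ee_rot: [0.419, -3.113, -0.001]
force: [-0.3, 0.1, -0.8]
width: 24.9
gripper_force: 0.0
```

View pics/t5.png

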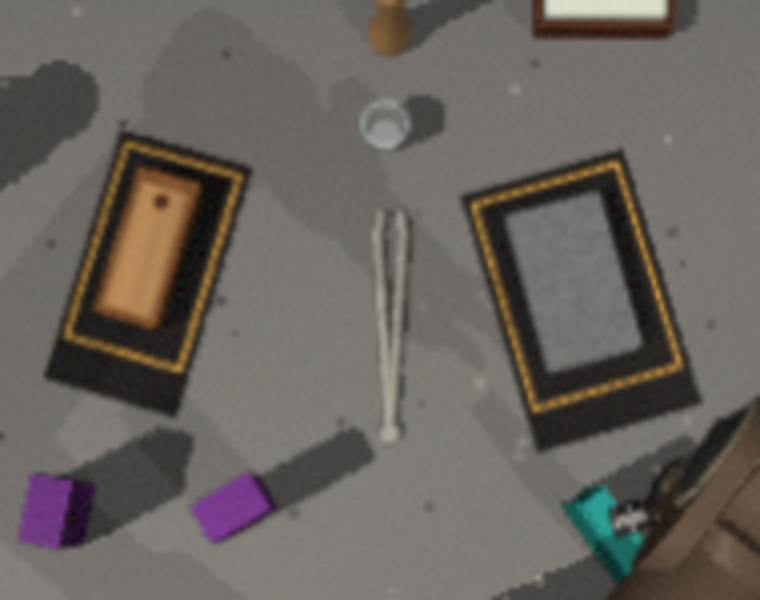

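View pics/s5.png

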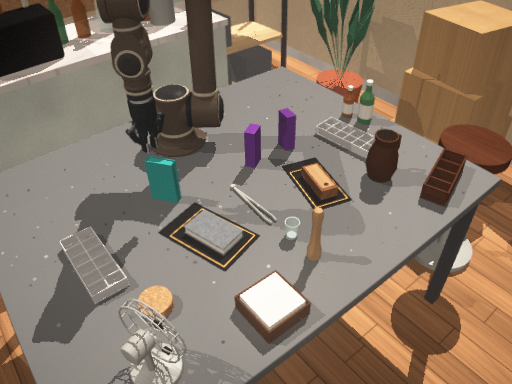

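The top view shows the case at (148,248) and the book at (573,283), both lying flat inside their frames. Everything else is undisturbed and the gripper hangs clear at z = 233, so I hand in.

```bash
python3 -c "from workcell import manip; print(manip.sign_off())"
```

```text
the job is handed in; nothing more can be done
None
```

The domino case and the grey score book were each toppled away from the robot and lie flat inside their brass frames, nothing else looks disturbed in the last pictures, and the job was handed in at about 9.7 s of the 38 s allowed.

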